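# Shake the sample boxes and clear away the empty one

### The arm

A 6-joint arm with a two-finger parallel gripper is mounted at the origin on the work surface. World frame = base frame: x ahead of the robot, y to its left, z up, the work surface at z = 0. Lengths are in mm, angles in rad, forces in N, time in s.
With the tool pointing down it reaches from about 300 to 1000 mm from the base axis. Payload 5.1 kg.
Tool frame: the origin (TCP) lies at the very end of the fingers, on their centre line; the grasp point (between the pads) lies grasp_offset behind it (grasp_offset is the distance from the TCP to the grasp point, in mm); z points along the fingers, y is the line along which they close (so a half turn about z gives the same grasp; the last joint's range is limited). The gripper opens to 95 mm and grips with 3 to 60 N. Pads are 20 mm wide; open, the fingers measure 119 mm over their backs; the gripper's body (75 mm by 180 mm) begins 59 mm behind the grasp point.
Start: joints at [-1.204, 0.124, 1.65, -0, 1.367, -0.083], TCP at [282.578, -585.35, 214.656] pointing down, gripper open.
Joint ranges: [-2.61, 2.61], [-1.02, 2.33], [0.03, 2.71], [-1.35, 4.49], [0.32, 2.68], [-2.91, 2.91]. Speed limits (rad/s): [2.57, 2.57, 3.14, 3.14, 3.14, 3.14].

### API

Orientations are given as a rotation vector (axis times angle).
In Python, from cell import observe, read_camera, calibration, close_job, cut_out, mark_of, grasp_offset gives the robot as it stands.
- The arm moves only by the tool drive_tool, never from a script. Its argument "deltas" is a list of rows, each an object of numbers: "tx", "ty", "tz": the shift along the tool's x, y, z in mm; "ax", "ay", "az": the turn, a rotation vector about the tool's x, y, z in degrees; "hand": the closure, from 0 (fully open) to 1 (shut). In form: [{"tx": .., "ty": .., "tz": .., "ax": .., "ay": .., "az": .., "hand": ..}, ...]. A call has 1 to 12 rows; each row is the pose to reach, as a shift and turn from the pose commanded when the call began, along the tool's axes at that moment; what a row does not reach only later rows make up. A row lasts 1/12 s, in which the tool goes at most 41.7 mm and 7.16 degrees, less where a joint would pass 70% of its speed; a pose out of reach is approached as far as the arm can. A call with a gripper value outside its range is refused whole. The fingers move at their own pace and stop on an object; "squeeze" is the grip in N (left out, the last holds). Time passes only in rows, so rows that repeat a pose let the fingers close. It gives the time, the measured TCP pose, the force, the opening and the grip force at its end, in the units of the state.
- observe(): the state, without advancing time (a new reading comes with each control period).
- read_camera(name): name is "scene" or "top" or "wrist"; returns the picture (400x640x3 uint8, red, green, blue); there is no depth.
- calibration(name): a dict with "fx", "fy", "cx", "cy" (pixels), "cam_to_world" (4x4, takes a point from camera to world coordinates). Camera axes: x right, y down, z forward; pixel columns grow to the right and rows downward; lengths in mm; the calibration is good to about 2 mm. A picture is of the moment at which its call begins: read the wrist's pose just before it. calibration takes no time and is no camera call; for the wrist camera it gives the pose at the moment of the call.
- close_job(): hands the job in; it is judged then, once.
Trained networks look in the newest picture that a camera, given by its name, has taken for a name from the list of things; names that differ only in an ending like _2 or _b are one class to them, and where a whole thing is asked for, a point or a joint stands for the part that bears it (a point fixed in the world has none). Each returns a list of dicts, best first, with "score" (0 to 1); they miss things now and then, are a little off and sometimes report something else, mostly with a low value. They report only what shows in the picture. A call takes as long as a camera call.
- cut_out(camera, label): "mask" (400x640 bool, what is visible of it).
- mark_of(camera, label): "location" ([x, y, z] in mm, in the coordinates of the camera as it stood for that picture, good to about 4 mm: a listed point, or the origin of a listed thing).
The state is a dict: "time": time; "joint_positions": joint angles; "qd": joint speeds; "tau": joint torques, N m; "ee_pos": TCP position; "orientation": TCP orientation; "force": force on the tool from outside, world axes, zero at the start; "torque": the same for the moment, N m; "finger_gap": finger opening in mm; "finger_force": force on a finger pad.
Only numpy, scipy, OpenCV 4.12 (cv2) and the standard library are available. Lean on these libraries where they do the work, as an engineer would, in place of code of your own. Each camera call takes 0.05 s, during which the arm holds its last target. There are 200 camera calls.

### The job

Two identical closed sample boxes stand on the ribbed dark grey mat, and one of them still has a steel grinding ball inside. Pick one up, rock it end to end in the air a few times, about 20 degrees each way, and feel by its weight or rattle whether it is empty, then set the empty box down flat in the aluminium tray, not dropping it, and have the box with the ball standing on the mat. Keep the boxes lid up and leave the carton, the small clear box and the stain bottle alone.

Things in the scene. Friction and masses are not known exactly. Their poses are not given: they have to be found in the camera images.
- box_a: closed opaque sample box, white with a grey lid that stays shut, 110 mm long (x axis) x 50 wide (y) x 48 high, lid up; origin: centre of its underside, z up. Grip it across the 50 mm width. Empty it weighs 65 to 100 g; with the loose 160 g steel ball inside, 225 to 260 g, and the ball rolls end to end when tipped. box_a and its twin look alike; either may be the empty one.
- box_b: closed opaque sample box, white with a grey lid that stays shut, 110 mm long (x axis) x 50 wide (y) x 48 high, lid up; origin: centre of its underside, z up. Grip it across the 50 mm width. Empty it weighs 65 to 100 g; with the loose 160 g steel ball inside, 225 to 260 g, and the ball rolls end to end when tipped. box_b and its twin look alike; either may be the empty one.
- tray: empty open aluminium tray, fixed to the table, 240 mm (x) x 200 mm (y), 30 mm high outside, walls and floor 5 mm thick; origin: centre of its underside, so its inner floor lies 5 mm above the origin
- mat: flat ribbed dark grey rubber mat, fixed to the table, 340 mm (x) x 360 mm (y), 4 mm thick; origin: centre of its underside
- carton: bystander: white paper carton with a green patch, 52 x 78 x 34 mm high, on the mat's far side; origin: centre of its underside
- cube: bystander: small clear plastic box, 32 x 32 x 28 mm high, on the mat's far side; origin: centre of its underside
- stain: bystander: amber stain bottle with a black cap, 38 mm across, 72 mm high, on the mat's far side; origin: centre of its underside

How it is judged (in metres and radians):
On the way, in this order (a step that is already met when the one before it is completed fails the run):
1. a sample box, lifted with its underside at least 40 mm above the table, is tipped at least 10 degrees with its +x end up (((height (world z) of box_a above 0.04 m and angle between box_a's own x axis and vertical below 1.401 rad) or (height (world z) of box_b above 0.04 m and angle between box_b's own x axis and vertical below 1.401 rad))).
2. then, still lifted that high, a box is tipped at least 10 degrees the other way, with its +x end down (((height (world z) of box_a above 0.04 m and angle between box_a's own x axis and vertical above 1.741 rad) or (height (world z) of box_b above 0.04 m and angle between box_b's own x axis and vertical above 1.741 rad))).
At the end, for the whole second after the job is handed in: The empty box lies flat on the tray's floor, lid up within 6 degrees, at rest and bearing on it with less than 1.5 N; the box with the ball stands flat on the mat, its centre over the mat, lid up within 6 degrees and at rest (((x of box_a in the frame of tray between -0.11 and 0.11 m and y of box_a in the frame of tray between -0.09 and 0.09 m and z of box_a in the frame of tray between -0.005 and 0.012 m and angle between each of box_a, box_b's own z axis and vertical below 0.1 rad and linear speed of each of box_a, box_b below 0.03 m/s and contact force between box_a and anything else below 1.5 N and x of box_b in the frame of mat between -0.17 and 0.17 m and y of box_b in the frame of mat between -0.18 and 0.18 m and z of box_b in the frame of mat between -0.005 and 0.012 m and contact force between box_b and anything else above 1.5 N) or (x of box_b in the frame of tray between -0.11 and 0.11 m and y of box_b in the frame of tray between -0.09 and 0.09 m and z of box_b in the frame of tray between -0.005 and 0.012 m and angle between each of box_b, box_a's own z axis and vertical below 0.1 rad and linear speed of each of box_b, box_a below 0.03 m/s and contact force between box_b and anything else below 1.5 N and x of box_a in the frame of mat between -0.17 and 0.17 m and y of box_a in the frame of mat between -0.18 and 0.18 m and z of box_a in the frame of mat between -0.005 and 0.012 m and contact force between box_a and anything else above 1.5 N))); the robot touches nothing.
It fails at once if a box is tipped more than 50 degrees from lid up (angle between any of box_a, box_b's own z axis and vertical above 0.873 rad).
It fails at once if a box is dropped or flung (faster than 1.2 m/s) (linear speed of any of box_a, box_b above 1.2 m/s).
It fails at once if the carton, the clear box or the stain bottle is shifted more than 20 mm or tipped (distance of any of carton, cube, stain from where it was at the start of the episode above 0.02 m or angle between any of carton, cube, stain's own z axis and vertical above 0.35 rad).
It also fails if it takes over 62 s, if anything falls off the work surface, if the arm or the gripper's body presses on something with over 40 N, if the wrist force passes 120 N, or if a joint passes its speed limit or range.

## Working session

There is one attempt and no reset: what is moved stays moved. The work goes in short steps, Python scripts to look and compute and a tool call to move; the robot and the scene stay as the last step left them, time stands still between calls to the robot, and variables do not carry over. Pictures are saved under pics/ and viewed, at most 10 in all, crops included, and the job is handed in when it is done.

Besides the shell and the picture viewer there is one more tool, called after "Request:" by a JSON object that holds its "fn" and its "kwargs". drive_tool: Moves the arm, as the interface text tells. Its arguments: {"type":"object","properties":{"deltas":{"type":"array","items":{"type":"object","properties":{"tx":{"type":"number"},"ty":{"type":"number"},"tz":{"type":"number"},"ax":{"type":"number"},"ay":{"type":"number"},"az":{"type":"number"},"hand":{"type":"number"}}}},"squeeze":{"type":"number"}},"required":["deltas"]}

```bash
mkdir -p pics; cat > h.py <<'E'
import numpy as np, cv2
from cell import *
def w(cam,p):
    T=np.array(calibration(cam)["cam_to_world"]); return T[:3,:3]@np.array(p)+T[:3,3]
def pix2plane(cam,u,v,z):
    c=calibration(cam);T=np.array(c["cam_to_world"])
    d=T[:3,:3]@np.array([(u-c["cx"])/c["fx"],(v-c["cy"])/c["fy"],1]);o=T[:3,3]
    return o+d*(z-o[2])/d[2]
E
python3 - <<'E'
from h import *
s=observe();print(s["ee_pos"],s["orientation"],s["finger_gap"],s["force"],s["time"],grasp_offset)
im=read_camera("top");cv2.imwrite("pics/top.png",im[:,:,::-1])
for n in ["box_a","tray","mat","carton","cube","stain"]:
    for r in mark_of("top",n)[:3]: print(n,round(r["score"],2),w("top",r["location"]).round(1))
for r in cut_out("top","box_a")[:3]:
    m=r["mask"].astype(np.uint8);c=max(cv2.findContours(m,0,2)[0],key=cv2.contourArea)
    q=cv2.boxPoints(cv2.minAreaRect(c));print(r["score"],m.sum(),q.round(),[pix2plane("top",*p,52)[:2].round(0) for p in q])
E
```

```text
[ 282.3831921  -584.76823725  213.37627407] [-3.06044353e+00 -7.00220617e-01  4.69085580e-04] 94.97936299500361 [ 0.56338851 -0.20222397 -0.84600744] 0.0 18.8
box_a 0.84 [ 496.4 -269.5    2. ]
box_a 0.65 [491.7 -94.8   3.8]
tray 0.86 [ 5.524e+02  2.079e+02 -1.000e-01]
mat 0.7 [ 672.  -329.5    4.9]
mat 0.62 [ 550.3 -189.5   -4. ]
mat 0.56 [553.8 208.    1.9]
carton 0.83 [683.4 -85.5  -1.3]
carton 0.33 [492.4 -93.5   5.4]
cube 0.78 [ 6.631e+02 -1.932e+02  2.000e-01]
stain 0.55 [ 673.5 -335.7    3.6]
0.93 1475 [[348. 204.]
 [375. 199.]
 [387. 254.]
 [360. 260.]] [array([539., -50.]), array([ 551., -105.]), array([ 438., -129.]), array([426., -75.])]
0.86 1615 [[428. 246.]
 [450. 194.]
 [477. 205.]
 [455. 258.]] [array([ 455., -213.]), array([ 565., -259.]), array([ 543., -315.]), array([ 434., -267.])]
```

View pics/top.png

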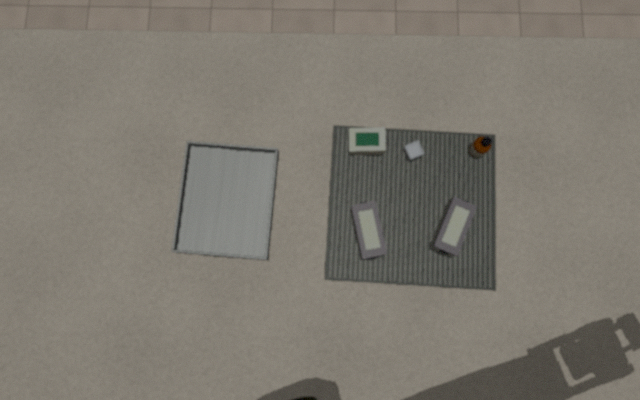

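The top view shows the tray at left (about px 228,200) and the mat at right. The boxes are at px (368,229) and (453,226), and the bystanders are on the far edge. The detections agree with this. I'm moving above the nearer box at about (489,-90), axis about 12°.

Request:
{"fn": "drive_tool", "kwargs": {"deltas": [{"tx": 33, "ty": -29, "az": 2}, {"tx": 66, "ty": -58, "az": 4}, {"tx": 100, "ty": -88, "az": 6}, {"tx": 133, "ty": -118, "az": 8}, {"tx": 167, "ty": -148, "az": 10}, {"tx": 200, "ty": -178, "az": 12}, {"tx": 233, "ty": -207, "az": 13}, {"tx": 267, "ty": -236, "az": 13}, {"tx": 300, "ty": -266, "az": 13}, {"tx": 333, "ty": -296, "az": 13}, {"tx": 355, "ty": -315, "az": 13}, {"tx": 375, "ty": -335, "az": 13}]}}

```text
invalid input
```

```bash
cat >> h.py <<'E'
from scipy.spatial.transform import Rotation as Ro
def go(x,y,z,yaw):
    "tool-frame deltas to TCP x,y,z with tool x at yaw deg, pointing down"
    s=observe();R=Ro.from_rotvec(s["orientation"]);
    u=np.deg2rad(yaw);G=Ro.from_matrix(np.array([[np.cos(u),np.sin(u),0],[np.sin(u),-np.cos(u),0],[0,0,-1]]))
    print("t",s["time"],"d",R.inv().apply(np.array([x,y,z])-s["ee_pos"]).round(1),"a",np.rad2deg((R.inv()*G).as_rotvec()).round(1),"at",s["ee_pos"].round(1),"F",np.round(s["force"],2),"gap",round(s["finger_gap"],1))
def boxes(cam,z=52):
    for r in mark_of(cam,"box_a")[:3]: print("mark",round(r["score"],2),w(cam,r["location"]).round(1))
    for r in cut_out(cam,"box_a")[:2]:
        m=r["mask"].astype(np.uint8);c=max(cv2.findContours(m,0,2)[0],key=cv2.contourArea)
        p=np.array([pix2plane(cam,*q,z)[:2] for q in c[:,0].astype(float)],np.float32)
        print("cut",round(r["score"],2),m.sum(),cv2.minAreaRect(p),"touch",c[:,0].min(0),c[:,0].max(0))
E
python3 - <<'E'
from h import *
go(489,-90,200,12)
im=read_camera("wrist");cv2.imwrite("pics/w1.png",im[:,:,::-1])
boxes("wrist")
read_camera("scene");boxes("scene")
E
```

```text
t 0.4 d [ 401.3 -356.2   14.6] a [-0.   0.  13.8] at [ 282.5 -585.3  214.4] F [0.19 0.37 1.03] gap 95.1
mark 0.96 [ 497.6 -268.8    1.2]
mark 0.62 [488.6 -90.3   1.7]
cut 0.87 934 ((520.883544921875, -258.7481689453125), (86.19931030273438, 135.30715942382812), 67.66559600830078) touch [213 162] [251 199]
```

View pics/w1.png

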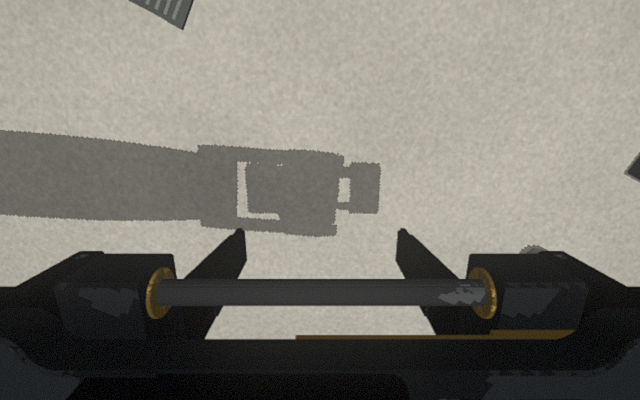

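The wrist view shows only bare table and the fingers, because the move was refused. I'll give all the fields this time.

Request:
{"fn": "drive_tool", "kwargs": {"deltas": [{"tx": 33, "ty": -29, "tz": 0, "ax": 0, "ay": 0, "az": 2, "hand": 0}, {"tx": 66, "ty": -58, "tz": 0, "ax": 0, "ay": 0, "az": 4, "hand": 0}, {"tx": 100, "ty": -88, "tz": 0, "ax": 0, "ay": 0, "az": 6, "hand": 0}, {"tx": 133, "ty": -118, "tz": 0, "ax": 0, "ay": 0, "az": 8, "hand": 0}, {"tx": 166, "ty": -147, "tz": 0, "ax": 0, "ay": 0, "az": 10, "hand": 0}, {"tx": 200, "ty": -177, "tz": 0, "ax": 0, "ay": 0, "az": 12, "hand": 0}, {"tx": 233, "ty": -206, "tz": 0, "ax": 0, "ay": 0, "az": 13, "hand": 0}, {"tx": 266, "ty": -236, "tz": 0, "ax": 0, "ay": 0, "az": 14, "hand": 0}, {"tx": 300, "ty": -266, "tz": 0, "ax": 0, "ay": 0, "az": 14, "hand": 0}, {"tx": 325, "ty": -288, "tz": 0, "ax": 0, "ay": 0, "az": 14, "hand": 0}, {"tx": 345, "ty": -306, "tz": 0, "ax": 0, "ay": 0, "az": 14, "hand": 0}, {"tx": 350, "ty": -310, "tz": 0, "ax": 0, "ay": 0, "az": 14, "hand": 0}], "squeeze": 40}}

```text
time: 1.7
ee_pos: [464.3, -149.4, 215.0]
orientation: [-3.123, -0.33, -0.002]
force: [-1.0, -0.4, -0.2]
finger_gap: 95.3
finger_force: 0.0
```

```bash
python3 - <<'E'
from h import *
go(489,-90,200,12)
im=read_camera("wrist");cv2.imwrite("pics/w2.png",im[:,:,::-1])
boxes("wrist")
E
```

```text
t 1.7 d [ 36.6 -52.9  15.1] a [-0.1 -0.1  0.1] at [ 464.3 -149.4  215. ] F [-0.96 -0.36 -0.17] gap 95.3
mark 0.81 [ 497.8 -271.2    4.4]
mark 0.67 [493.  -96.    4.3]
cut 0.86 4678 ((489.7685546875, -98.38963317871094), (114.57511901855469, 53.560367584228516), 12.148369789123535) touch [251 101] [302 203]
cut 0.84 5286 ((500.7445068359375, -267.2785339355469), (64.89845275878906, 114.5966567993164), 66.91197967529297) touch [376 125] [477 226]
```

View pics/w2.png

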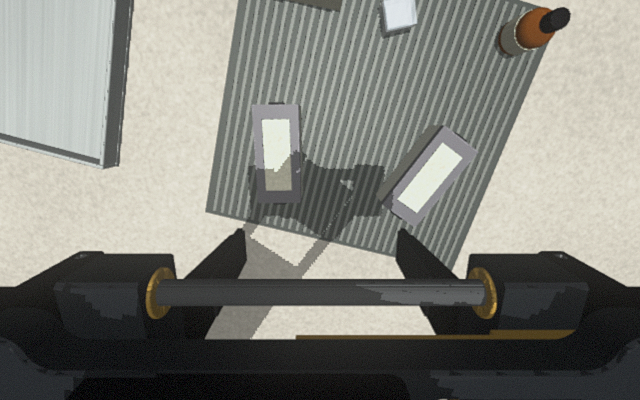

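The wrist view shows the near box at px (276,153), aligned with the tool, and the second at (428,175). Position (491,-96), yaw 12° is consistent across the estimates. Descending.

Request:
{"fn": "drive_tool", "kwargs": {"deltas": [{"tx": 19, "ty": -23, "tz": 15, "ax": 0, "ay": 0, "az": 0, "hand": 0}, {"tx": 37, "ty": -46, "tz": 35, "ax": 0, "ay": 0, "az": 0, "hand": 0}, {"tx": 37, "ty": -46, "tz": 65, "ax": 0, "ay": 0, "az": 0, "hand": 0}, {"tx": 37, "ty": -46, "tz": 95, "ax": 0, "ay": 0, "az": 0, "hand": 0}, {"tx": 37, "ty": -46, "tz": 120, "ax": 0, "ay": 0, "az": 0, "hand": 0}, {"tx": 37, "ty": -46, "tz": 145, "ax": 0, "ay": 0, "az": 0, "hand": 0}, {"tx": 37, "ty": -46, "tz": 165, "ax": 0, "ay": 0, "az": 0, "hand": 0}, {"tx": 37, "ty": -46, "tz": 180, "ax": 0, "ay": 0, "az": 0, "hand": 0}, {"tx": 37, "ty": -46, "tz": 190, "ax": 0, "ay": 0, "az": 0, "hand": 0}, {"tx": 37, "ty": -46, "tz": 198, "ax": 0, "ay": 0, "az": 0, "hand": 0}, {"tx": 37, "ty": -46, "tz": 202, "ax": 0, "ay": 0, "az": 0, "hand": 0}, {"tx": 37, "ty": -46, "tz": 202, "ax": 0, "ay": 0, "az": 0, "hand": 0}]}}

```text
time: 2.85
ee_pos: [489.5, -102.1, 12.2]
orientation: [-3.125, -0.32, 0.001]
force: [1.1, -0.2, -0.6]
finger_gap: 95.1
finger_force: 0.0
```

```bash
python3 - <<'E'
from h import *
go(491,-96,13,12)
read_camera("top");boxes("top")
read_camera("wrist");boxes("wrist")
E
```

```text
t 2.85 d [ 2.7 -5.7 -0.8] a [-0.   0.  -0.3] at [ 489.5 -102.1   12.2] F [ 1.12 -0.22 -0.6 ] gap 95.1
mark 0.88 [ 495.3 -267.     4. ]
mark 0.43 [493.9 -95.2   8. ]
cut 0.65 1610 ((499.1040344238281, -264.15802001953125), (59.06345748901367, 118.48160552978516), 66.98844146728516) touch [432 197] [475 255]
cut 0.64 109 ((456.3486328125, -112.70089721679688), (34.29145050048828, 16.062110900878906), 72.6979751586914) touch [370 242] [386 251]
mark 0.59 [492.3 -91.1   4.5]
cut 0.87 5778 ((541.6232299804688, -236.5120849609375), (57.963096618652344, 39.79983139038086), 79.13832092285156) touch [541 189] [639 286]
cut 0.63 15915 ((518.4630737304688, -86.41399383544922), (62.53428268432617, 51.2583122253418), 12.331830978393555) touch [244 155] [355 279]
```

Request:
{"fn": "drive_tool", "kwargs": {"deltas": [{"tx": 2, "ty": -6, "tz": 0, "ax": 0, "ay": 0, "az": 0, "hand": 0}, {"tx": 2, "ty": -7, "tz": 0, "ax": 0, "ay": 0, "az": 0, "hand": 0}, {"tx": 2, "ty": -7, "tz": 0, "ax": 0, "ay": 0, "az": 0, "hand": 0.3}, {"tx": 2, "ty": -7, "tz": 0, "ax": 0, "ay": 0, "az": 0, "hand": 0.6}, {"tx": 2, "ty": -7, "tz": 0, "ax": 0, "ay": 0, "az": 0, "hand": 1}, {"tx": 2, "ty": -7, "tz": 0, "ax": 0, "ay": 0, "az": 0, "hand": 1}, {"tx": 2, "ty": -7, "tz": 0, "ax": 0, "ay": 0, "az": 0, "hand": 1}, {"tx": 2, "ty": -7, "tz": 0, "ax": 0, "ay": 0, "az": 0, "hand": 1}, {"tx": 2, "ty": -7, "tz": 0, "ax": 0, "ay": 0, "az": 0, "hand": 1}, {"tx": 2, "ty": -7, "tz": 0, "ax": 0, "ay": 0, "az": 0, "hand": 1}], "squeeze": 40}}

```text
time: 3.98
ee_pos: [490.3, -94.1, 12.6]
orientation: [-3.125, -0.322, 0.0]
force: [0.0, 1.2, 1.0]
finger_gap: 49.6
finger_force: 40.0
```

```bash
python3 - <<'E'
from h import *
for i in range(4):
    read_camera("wrist");s=observe();print(np.round(s["force"],2),np.round(s["torque"],3),s["finger_gap"],s["finger_force"],s["ee_pos"],s["time"])
E
```

```text
[-1.    0.85 -0.1 ] [ 0.084  0.008 -0.049] 49.97816540717427 39.97528776526451 [490.30520157 -94.11300002  12.63776602] 4.0333
[-0.36  0.81  0.35] [ 0.138  0.084 -0.033] 49.96855081683577 39.97500658035278 [490.29020721 -94.11391698  12.62033003] 4.0833
[0.99 0.52 0.4 ] [ 0.138  0.028 -0.052] 50.02104430991792 39.975009709596634 [490.31300306 -94.10088721  12.61402998] 4.1333
[-0.63 -0.11  0.18] [ 0.19   0.08  -0.047] 49.87522562198505 39.97491091489792 [490.3227815  -94.12814027  12.64658893] 4.1833
```

Gripped (50 mm). Lifting 120 mm, then measuring the weight.

Request:
{"fn": "drive_tool", "kwargs": {"deltas": [{"tx": 0, "ty": 0, "tz": -5, "ax": 0, "ay": 0, "az": 0, "hand": 1}, {"tx": 0, "ty": 0, "tz": -15, "ax": 0, "ay": 0, "az": 0, "hand": 1}, {"tx": 0, "ty": 0, "tz": -35, "ax": 0, "ay": 0, "az": 0, "hand": 1}, {"tx": 0, "ty": 0, "tz": -60, "ax": 0, "ay": 0, "az": 0, "hand": 1}, {"tx": 0, "ty": 0, "tz": -85, "ax": 0, "ay": 0, "az": 0, "hand": 1}, {"tx": 0, "ty": 0, "tz": -105, "ax": 0, "ay": 0, "az": 0, "hand": 1}, {"tx": 0, "ty": 0, "tz": -115, "ax": 0, "ay": 0, "az": 0, "hand": 1}, {"tx": 0, "ty": 0, "tz": -120, "ax": 0, "ay": 0, "az": 0, "hand": 1}, {"tx": 0, "ty": 0, "tz": -120, "ax": 0, "ay": 0, "az": 0, "hand": 1}, {"tx": 0, "ty": 0, "tz": -120, "ax": 0, "ay": 0, "az": 0, "hand": 1}]}}

```text
time: 5.02
ee_pos: [489.7, -94.0, 131.7]
orientation: [-3.124, -0.322, 0.002]
force: [-1.0, -0.1, -3.3]
finger_gap: 49.7
finger_force: 40.0
```

```bash
cat >> h.py <<'E'
def feel(n=10):
    a=[]
    for i in range(n):
        read_camera("wrist");s=observe();a.append(np.r_[s["force"],s["torque"]])
    a=np.array(a);print("mean",a.mean(0).round(3),"sd",a.std(0).round(3),"gap",s["finger_gap"],s["ee_pos"].round(1),s["time"])
E
python3 -c "
from h import *
feel(14)"
```

```text
mean [-0.05   0.282 -2.641  0.019  0.021  0.019] sd [0.504 0.359 0.562 0.037 0.029 0.04 ] gap 50.12561811283835 [490.4 -94.2 132.7] 5.7167
```

Lifted weight is about 2.64 N, which suggests the ball is inside. Rocking to confirm.

Request:
{"fn": "drive_tool", "kwargs": {"deltas": [{"tx": 0, "ty": 0, "tz": 0, "ax": 0, "ay": 3, "az": 0, "hand": 1}, {"tx": 0, "ty": 0, "tz": 0, "ax": 0, "ay": 7, "az": 0, "hand": 1}, {"tx": 0, "ty": 0, "tz": 0, "ax": 0, "ay": 11, "az": 0, "hand": 1}, {"tx": 0, "ty": 0, "tz": 0, "ax": 0, "ay": 15, "az": 0, "hand": 1}, {"tx": 0, "ty": 0, "tz": 0, "ax": 0, "ay": 18, "az": 0, "hand": 1}, {"tx": 0, "ty": 0, "tz": 0, "ax": 0, "ay": 20, "az": 0, "hand": 1}, {"tx": 0, "ty": 0, "tz": 0, "ax": 0, "ay": 20, "az": 0, "hand": 1}, {"tx": 0, "ty": 0, "tz": 0, "ax": 0, "ay": 20, "az": 0, "hand": 1}]}}

```text
time: 6.38
ee_pos: [489.9, -94.3, 132.6]
orientation: [-3.044, -0.313, -0.535]
force: [0.4, 0.9, -2.5]
finger_gap: 49.9
finger_force: 40.0
```

```bash
python3 -c "
from h import *
feel(12)"
```

```text
mean [-8.200e-02  3.030e-01 -2.471e+00 -3.600e-02  2.840e-01 -2.000e-03] sd [0.436 0.478 0.444 0.032 0.027 0.039] gap 49.95116028592969 [490.4 -94.1 132.6] 6.9833
```

Request:
{"fn": "drive_tool", "kwargs": {"deltas": [{"tx": 0, "ty": 0, "tz": 0, "ax": 0, "ay": -4, "az": 0, "hand": 1}, {"tx": 0, "ty": 0, "tz": 0, "ax": 0, "ay": -9, "az": 0, "hand": 1}, {"tx": 0, "ty": 0, "tz": 0, "ax": 0, "ay": -14, "az": 0, "hand": 1}, {"tx": 0, "ty": 0, "tz": 0, "ax": 0, "ay": -19, "az": 0, "hand": 1}, {"tx": 0, "ty": 0, "tz": 0, "ax": 0, "ay": -24, "az": 0, "hand": 1}, {"tx": 0, "ty": 0, "tz": 0, "ax": 0, "ay": -29, "az": 0, "hand": 1}, {"tx": 0, "ty": 0, "tz": 0, "ax": 0, "ay": -34, "az": 0, "hand": 1}, {"tx": 0, "ty": 0, "tz": 0, "ax": 0, "ay": -38, "az": 0, "hand": 1}, {"tx": 0, "ty": 0, "tz": 0, "ax": 0, "ay": -40, "az": 0, "hand": 1}, {"tx": 0, "ty": 0, "tz": 0, "ax": 0, "ay": -40, "az": 0, "hand": 1}, {"tx": 0, "ty": 0, "tz": 0, "ax": 0, "ay": -40, "az": 0, "hand": 1}]}}

```text
time: 7.9
ee_pos: [490.8, -94.0, 132.1]
orientation: [3.044, 0.314, -0.536]
force: [0.2, 0.1, -1.9]
finger_gap: 49.8
finger_force: 40.0
```

```bash
python3 -c "
from h import *
feel(12)"
```

```text
mean [ 0.08  -0.173 -2.426  0.079 -0.276  0.009] sd [0.26  0.505 0.537 0.025 0.022 0.038] gap 49.898225912806474 [490.3 -94.2 132.7] 8.5
```

Request:
{"fn": "drive_tool", "kwargs": {"deltas": [{"tx": 0, "ty": 0, "tz": 0, "ax": 0, "ay": 4, "az": 0, "hand": 1}, {"tx": 0, "ty": 0, "tz": 0, "ax": 0, "ay": 9, "az": 0, "hand": 1}, {"tx": 0, "ty": 0, "tz": 0, "ax": 0, "ay": 14, "az": 0, "hand": 1}, {"tx": 0, "ty": 0, "tz": 0, "ax": 0, "ay": 19, "az": 0, "hand": 1}, {"tx": 0, "ty": 0, "tz": 0, "ax": 0, "ay": 24, "az": 0, "hand": 1}, {"tx": 0, "ty": 0, "tz": 0, "ax": 0, "ay": 29, "az": 0, "hand": 1}, {"tx": 0, "ty": 0, "tz": 0, "ax": 0, "ay": 34, "az": 0, "hand": 1}, {"tx": 0, "ty": 0, "tz": 0, "ax": 0, "ay": 38, "az": 0, "hand": 1}, {"tx": 0, "ty": 0, "tz": 0, "ax": 0, "ay": 40, "az": 0, "hand": 1}, {"tx": 0, "ty": 0, "tz": 0, "ax": 0, "ay": 40, "az": 0, "hand": 1}, {"tx": 0, "ty": 0, "tz": 0, "ax": 0, "ay": 40, "az": 0, "hand": 1}]}}

```text
time: 9.42
ee_pos: [489.7, -94.3, 132.5]
orientation: [-3.044, -0.313, -0.535]
force: [-0.1, -0.4, -1.3]
finger_gap: 49.8
finger_force: 40.0
```

```bash
python3 -c "
from h import *
feel(12)"
```

```text
mean [-0.117 -0.045 -2.434 -0.063  0.288 -0.009] sd [0.208 0.401 0.349 0.028 0.038 0.032] gap 49.71565239518974 [490.4 -94.1 132.6] 10.0167
```

Request:
{"fn": "drive_tool", "kwargs": {"deltas": [{"tx": 0, "ty": 0, "tz": 0, "ax": 0, "ay": -4, "az": 0, "hand": 1}, {"tx": 0, "ty": 0, "tz": 0, "ax": 0, "ay": -9, "az": 0, "hand": 1}, {"tx": 0, "ty": 0, "tz": 0, "ax": 0, "ay": -14, "az": 0, "hand": 1}, {"tx": 0, "ty": 0, "tz": 0, "ax": 0, "ay": -19, "az": 0, "hand": 1}, {"tx": 0, "ty": 0, "tz": 0, "ax": 0, "ay": -24, "az": 0, "hand": 1}, {"tx": 0, "ty": 0, "tz": 0, "ax": 0, "ay": -29, "az": 0, "hand": 1}, {"tx": 0, "ty": 0, "tz": 0, "ax": 0, "ay": -34, "az": 0, "hand": 1}, {"tx": 0, "ty": 0, "tz": 0, "ax": 0, "ay": -38, "az": 0, "hand": 1}, {"tx": 0, "ty": 0, "tz": 0, "ax": 0, "ay": -40, "az": 0, "hand": 1}, {"tx": 0, "ty": 0, "tz": 0, "ax": 0, "ay": -40, "az": 0, "hand": 1}]}}

```text
time: 10.85
ee_pos: [491.7, -93.7, 131.7]
orientation: [3.043, 0.315, -0.537]
force: [0.3, 0.9, -3.1]
finger_gap: 49.8
finger_force: 40.0
```

```bash
python3 -c "
from h import *
go(490,-94,133,12)
im=read_camera('scene');cv2.imwrite('pics/s1.png',im[:,:,::-1])"
```

```text
t 10.85 d [-2.1 -0.1 -0.7] a [-0.1 20.  -0.2] at [491.7 -93.7 131.7] F [ 0.3   0.85 -3.12] gap 49.8
```

View pics/s1.png

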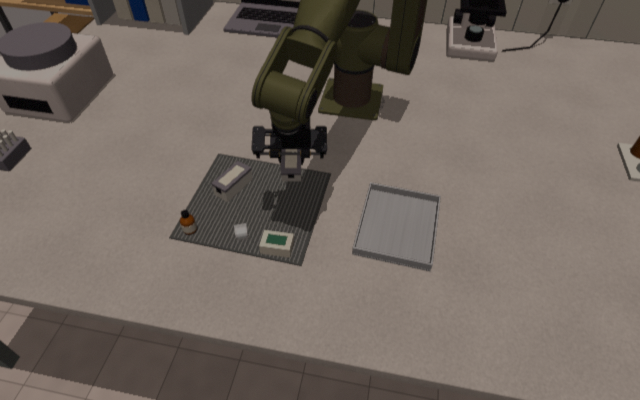

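The scene view shows the box held tipped at px (290,162), the twin on the mat at (232,178), and the tray at (398,225). The held box weighs 2.45 N (250 g), and the end-to-end moment shift confirms the ball is in it. I'm levelling it and setting it back on the mat.

Request:
{"fn": "drive_tool", "kwargs": {"deltas": [{"tx": 0, "ty": 0, "tz": 0, "ax": 0, "ay": 4, "az": 0, "hand": 1}, {"tx": 0, "ty": 0, "tz": 0, "ax": 0, "ay": 9, "az": 0, "hand": 1}, {"tx": 0, "ty": 0, "tz": 0, "ax": 0, "ay": 14, "az": 0, "hand": 1}, {"tx": 0, "ty": 0, "tz": 0, "ax": 0, "ay": 18, "az": 0, "hand": 1}, {"tx": 0, "ty": 0, "tz": 0, "ax": 0, "ay": 20, "az": 0, "hand": 1}, {"tx": 0, "ty": 0, "tz": 0, "ax": 0, "ay": 20, "az": 0, "hand": 1}]}}

```text
time: 11.4
ee_pos: [488.8, -94.5, 133.0]
orientation: [3.125, 0.32, 0.003]
force: [-0.1, -0.4, -2.6]
finger_gap: 50.0
finger_force: 40.0
```

Request:
{"fn": "drive_tool", "kwargs": {"deltas": [{"tx": 0, "ty": 0, "tz": 10, "ax": 0, "ay": 0, "az": 0, "hand": 1}, {"tx": 0, "ty": 0, "tz": 30, "ax": 0, "ay": 0, "az": 0, "hand": 1}, {"tx": 0, "ty": 0, "tz": 52, "ax": 0, "ay": 0, "az": 0, "hand": 1}, {"tx": 0, "ty": 0, "tz": 74, "ax": 0, "ay": 0, "az": 0, "hand": 1}, {"tx": 0, "ty": 0, "tz": 92, "ax": 0, "ay": 0, "az": 0, "hand": 1}, {"tx": 0, "ty": 0, "tz": 103, "ax": 0, "ay": 0, "az": 0, "hand": 1}, {"tx": 0, "ty": 0, "tz": 110, "ax": 0, "ay": 0, "az": 0, "hand": 1}, {"tx": 0, "ty": 0, "tz": 114, "ax": 0, "ay": 0, "az": 0, "hand": 1}, {"tx": 0, "ty": 0, "tz": 117, "ax": 0, "ay": 0, "az": 0, "hand": 1}, {"tx": 0, "ty": 0, "tz": 119, "ax": 0, "ay": 0, "az": 0, "hand": 1}, {"tx": 0, "ty": 0, "tz": 119, "ax": 0, "ay": 0, "az": 0, "hand": 1}, {"tx": 0, "ty": 0, "tz": 119, "ax": 0, "ay": 0, "az": 0, "hand": 1}]}}

```text
time: 12.4
ee_pos: [491.0, -94.4, 14.4]
orientation: [3.124, 0.322, 0.002]
force: [-1.1, -1.0, -3.0]
finger_gap: 49.8
finger_force: 40.0
```

```bash
python3 -c "
from h import *
feel(6)
go(490.3,-94.1,12.6,12)"
```

```text
mean [-0.215 -0.004 -2.111  0.009  0.052  0.005] sd [0.376 0.374 0.291 0.016 0.019 0.029] gap 49.82556665787054 [490.6 -94.3  14. ] 12.7
t 12.7 d [-0.2 -0.2  1.4] a [ 0.  -0.  -0.2] at [490.6 -94.3  14. ] F [-0.32 -0.11 -1.9 ] gap 49.8
```

Another 1.5 mm down, then release.

Request:
{"fn": "drive_tool", "kwargs": {"deltas": [{"tx": 0, "ty": 0, "tz": 1, "ax": 0, "ay": 0, "az": 0, "hand": 1}, {"tx": 0, "ty": 0, "tz": 1.5, "ax": 0, "ay": 0, "az": 0, "hand": 1}, {"tx": 0, "ty": 0, "tz": 1.5, "ax": 0, "ay": 0, "az": 0, "hand": 1}, {"tx": 0, "ty": 0, "tz": 1.5, "ax": 0, "ay": 0, "az": 0, "hand": 0.4}, {"tx": 0, "ty": 0, "tz": 1.5, "ax": 0, "ay": 0, "az": 0, "hand": 0.2}, {"tx": 0, "ty": 0, "tz": 1.5, "ax": 0, "ay": 0, "az": 0, "hand": 0}, {"tx": 0, "ty": 0, "tz": 1.5, "ax": 0, "ay": 0, "az": 0, "hand": 0}, {"tx": 0, "ty": 0, "tz": 1.5, "ax": 0, "ay": 0, "az": 0, "hand": 0}, {"tx": 0, "ty": 0, "tz": 1.5, "ax": 0, "ay": 0, "az": 0, "hand": 0}]}}

```text
time: 13.45
ee_pos: [490.4, -94.2, 12.1]
orientation: [-3.125, -0.322, 0.0]
force: [0.0, 0.3, -0.3]
finger_gap: 84.5
finger_force: 0.0
```

Request:
{"fn": "drive_tool", "kwargs": {"deltas": [{"tx": 0, "ty": 0, "tz": -15, "ax": 0, "ay": 0, "az": 0, "hand": 0}, {"tx": 0, "ty": 0, "tz": -45, "ax": 0, "ay": 0, "az": 0, "hand": 0}, {"tx": 0, "ty": 0, "tz": -80, "ax": 0, "ay": 0, "az": 0, "hand": 0}, {"tx": 0, "ty": 0, "tz": -115, "ax": 0, "ay": 0, "az": 0, "hand": 0}, {"tx": -15, "ty": 30, "tz": -145, "ax": 0, "ay": 0, "az": 5, "hand": 0}, {"tx": -30, "ty": 60, "tz": -160, "ax": 0, "ay": 0, "az": 11, "hand": 0}, {"tx": -45, "ty": 90, "tz": -160, "ax": 0, "ay": 0, "az": 17, "hand": 0}, {"tx": -55, "ty": 120, "tz": -160, "ax": 0, "ay": 0, "az": 23, "hand": 0}, {"tx": -60, "ty": 140, "tz": -160, "ax": 0, "ay": 0, "az": 29, "hand": 0}, {"tx": -60, "ty": 150, "tz": -160, "ax": 0, "ay": 0, "az": 34, "hand": 0}, {"tx": -60, "ty": 150, "tz": -160, "ax": 0, "ay": 0, "az": 35, "hand": 0}, {"tx": -60, "ty": 150, "tz": -160, "ax": 0, "ay": 0, "az": 35, "hand": 0}]}}

```text
time: 14.45
ee_pos: [462.0, -253.3, 171.9]
orientation: [-3.077, 0.632, 0.001]
force: [-0.4, 0.2, 0.1]
finger_gap: 95.2
finger_force: 0.0
```

```bash
python3 - <<'E'
from h import *
im=read_camera("wrist");cv2.imwrite("pics/w3.png",im[:,:,::-1])
boxes("wrist")
go(500,-268,13,-23)
E
```

```text
mark 0.7 [492.2 -90.6   4.6]
mark 0.57 [ 499.5 -266.3    7.1]
cut 0.91 6001 ((501.4659118652344, -268.1805725097656), (52.36781311035156, 114.59735870361328), 66.40332794189453) touch [293  93] [347 210]
cut 0.72 6346 ((497.2043762207031, -103.00360107421875), (105.7511215209961, 76.46871185302734), 12.694119453430176) touch [118 168] [231 275]
t 14.6 d [ 41.   -0.3 158.9] a [-0.   0.  -0.1] at [ 462.2 -252.3  171.9] F [0.51 0.45 0.56] gap 95.3
```

View pics/w3.png

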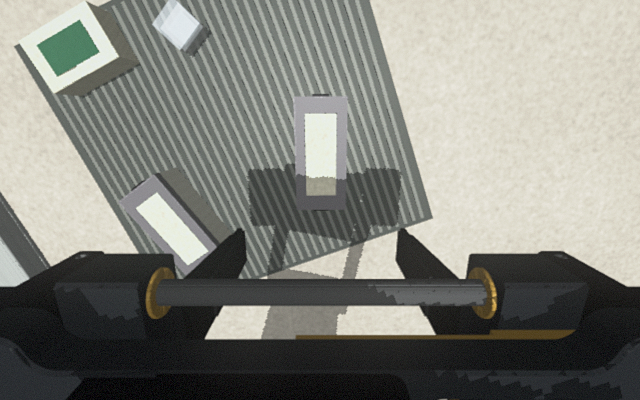

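The ball box stands flat on the mat at px (170,225). The other box is at px (321,152), aligned between the fingers. Descending and gripping.

Request:
{"fn": "drive_tool", "kwargs": {"deltas": [{"tx": 20, "ty": 0, "tz": 15, "ax": 0, "ay": 0, "az": 0, "hand": 0}, {"tx": 40, "ty": 0, "tz": 35, "ax": 0, "ay": 0, "az": 0, "hand": 0}, {"tx": 40, "ty": 0, "tz": 65, "ax": 0, "ay": 0, "az": 0, "hand": 0}, {"tx": 40, "ty": 0, "tz": 90, "ax": 0, "ay": 0, "az": 0, "hand": 0}, {"tx": 40, "ty": 0, "tz": 112, "ax": 0, "ay": 0, "az": 0, "hand": 0}, {"tx": 40, "ty": 0, "tz": 130, "ax": 0, "ay": 0, "az": 0, "hand": 0}, {"tx": 40, "ty": 0, "tz": 145, "ax": 0, "ay": 0, "az": 0, "hand": 0}, {"tx": 40, "ty": 0, "tz": 154, "ax": 0, "ay": 0, "az": 0, "hand": 0}, {"tx": 40, "ty": 0, "tz": 159, "ax": 0, "ay": 0, "az": 0, "hand": 0}, {"tx": 40, "ty": 0, "tz": 159, "ax": 0, "ay": 0, "az": 0, "hand": 0}]}}

```text
time: 15.43
ee_pos: [498.6, -268.1, 12.3]
orientation: [-3.077, 0.63, 0.003]
force: [0.7, 1.2, -0.3]
finger_gap: 95.0
finger_force: 0.0
```

Request:
{"fn": "drive_tool", "kwargs": {"deltas": [{"tx": 0, "ty": 0, "tz": 0, "ax": 0, "ay": 0, "az": 0, "hand": 0.3}, {"tx": 0, "ty": 0, "tz": 0, "ax": 0, "ay": 0, "az": 0, "hand": 0.6}, {"tx": 0, "ty": 0, "tz": 0, "ax": 0, "ay": 0, "az": 0, "hand": 1}, {"tx": 0, "ty": 0, "tz": 0, "ax": 0, "ay": 0, "az": 0, "hand": 1}, {"tx": 0, "ty": 0, "tz": 0, "ax": 0, "ay": 0, "az": 0, "hand": 1}, {"tx": 0, "ty": 0, "tz": 0, "ax": 0, "ay": 0, "az": 0, "hand": 1}, {"tx": 0, "ty": 0, "tz": 0, "ax": 0, "ay": 0, "az": 0, "hand": 1}, {"tx": 0, "ty": 0, "tz": 0, "ax": 0, "ay": 0, "az": 0, "hand": 1}, {"tx": 0, "ty": 0, "tz": 0, "ax": 0, "ay": 0, "az": 0, "hand": 1}, {"tx": 0, "ty": 0, "tz": 0, "ax": 0, "ay": 0, "az": 0, "hand": 1}], "squeeze": 40}}

```text
time: 16.27
ee_pos: [499.0, -269.1, 13.3]
orientation: [3.077, -0.633, 0.0]
force: [0.1, 0.1, 1.9]
finger_gap: 49.8
finger_force: 40.0
```

Request:
{"fn": "drive_tool", "kwargs": {"deltas": [{"tx": 0, "ty": 0, "tz": -5, "ax": 0, "ay": 0, "az": 0, "hand": 1}, {"tx": 0, "ty": 0, "tz": -15, "ax": 0, "ay": 0, "az": 0, "hand": 1}, {"tx": 0, "ty": 0, "tz": -35, "ax": 0, "ay": 0, "az": 0, "hand": 1}, {"tx": 0, "ty": 0, "tz": -62, "ax": 0, "ay": 0, "az": 0, "hand": 1}, {"tx": 0, "ty": 0, "tz": -90, "ax": 0, "ay": 0, "az": 0, "hand": 1}, {"tx": 0, "ty": 0, "tz": -115, "ax": 0, "ay": 0, "az": 0, "hand": 1}, {"tx": 0, "ty": 0, "tz": -135, "ax": 0, "ay": 0, "az": 0, "hand": 1}, {"tx": 0, "ty": 0, "tz": -147, "ax": 0, "ay": 0, "az": 0, "hand": 1}, {"tx": 0, "ty": 0, "tz": -150, "ax": 0, "ay": 0, "az": 0, "hand": 1}, {"tx": 0, "ty": 0, "tz": -150, "ax": 0, "ay": 0, "az": 0, "hand": 1}, {"tx": 0, "ty": 0, "tz": -150, "ax": 0, "ay": 0, "az": 0, "hand": 1}]}}

```text
time: 17.18
ee_pos: [498.3, -268.6, 161.9]
orientation: [-3.077, 0.632, 0.003]
force: [-0.4, 0.4, -1.3]
finger_gap: 50.0
finger_force: 40.0
```

```bash
python3 - <<'E'
from h import *
feel(10)
read_camera("top")
for r in mark_of("top","tray")[:2]: print(r["score"],w("top",r["location"]))
for r in cut_out("top","tray")[:1]:
    c=max(cv2.findContours(r["mask"].astype(np.uint8),0,2)[0],key=cv2.contourArea)
    print(cv2.minAreaRect(np.array([pix2plane("top",*q,30)[:2] for q in c[:,0].astype(float)],np.float32)))
go(552,208,163,0)
E
```

```text
mean [-0.053  0.198 -0.701  0.076  0.045  0.009] sd [0.512 0.468 0.496 0.033 0.028 0.028] gap 49.5295633785776 [ 498.9 -269.   162.9] 17.6833
0.7 [ 5.50915592e+02  2.07750022e+02 -1.05241900e-01]
((549.398681640625, 207.16477966308594), (202.31349182128906, 240.0457763671875), 86.60253143310547)
t 17.8333 d [-1.394e+02 -4.593e+02  2.000e-01] a [  0.   -0.  -23.2] at [ 499.  -269.   163.2] F [ 0.43 -0.63 -0.69] gap 49.6
```

It weighs 0.7 N, so this box is empty. Carrying it over the tray.

Request:
{"fn": "drive_tool", "kwargs": {"deltas": [{"tx": -4, "ty": -12, "tz": 0, "ax": 0, "ay": 0, "az": 0, "hand": 1}, {"tx": -11, "ty": -36, "tz": 0, "ax": 0, "ay": 0, "az": -1, "hand": 1}, {"tx": -21, "ty": -70, "tz": 0, "ax": 0, "ay": 0, "az": -3, "hand": 1}, {"tx": -32, "ty": -105, "tz": 0, "ax": 0, "ay": 0, "az": -5, "hand": 1}, {"tx": -43, "ty": -140, "tz": 0, "ax": 0, "ay": 0, "az": -7, "hand": 1}, {"tx": -53, "ty": -175, "tz": 0, "ax": 0, "ay": 0, "az": -9, "hand": 1}, {"tx": -64, "ty": -210, "tz": 0, "ax": 0, "ay": 0, "az": -11, "hand": 1}, {"tx": -75, "ty": -245, "tz": 0, "ax": 0, "ay": 0, "az": -13, "hand": 1}, {"tx": -85, "ty": -280, "tz": 0, "ax": 0, "ay": 0, "az": -15, "hand": 1}, {"tx": -96, "ty": -315, "tz": 0, "ax": 0, "ay": 0, "az": -17, "hand": 1}, {"tx": -105, "ty": -344, "tz": 0, "ax": 0, "ay": 0, "az": -19, "hand": 1}, {"tx": -110, "ty": -360, "tz": 0, "ax": 0, "ay": 0, "az": -20, "hand": 1}]}}

```text
time: 18.83
ee_pos: [539.3, 109.1, 163.4]
orientation: [-3.139, 0.082, -0.0]
force: [0.2, -1.0, -0.3]
finger_gap: 49.9
finger_force: 40.0
```

```bash
python3 -c "
from h import *
read_camera('top');go(551,208,13.5,-3)"
```

```text
t 18.8833 d [  6.6 -97.6 150.2] a [-0.2 -0.   0.1] at [539.5 110.5 163.4] F [-0.46  0.53 -0.58] gap 49.7
```

Request:
{"fn": "drive_tool", "kwargs": {"deltas": [{"tx": 2, "ty": -30, "tz": 0, "ax": 0, "ay": 0, "az": 0, "hand": 1}, {"tx": 5, "ty": -60, "tz": 0, "ax": 0, "ay": 0, "az": 0, "hand": 1}, {"tx": 7, "ty": -85, "tz": 5, "ax": 0, "ay": 0, "az": 0, "hand": 1}, {"tx": 7, "ty": -98, "tz": 20, "ax": 0, "ay": 0, "az": 0, "hand": 1}, {"tx": 7, "ty": -98, "tz": 45, "ax": 0, "ay": 0, "az": 0, "hand": 1}, {"tx": 7, "ty": -98, "tz": 70, "ax": 0, "ay": 0, "az": 0, "hand": 1}, {"tx": 7, "ty": -98, "tz": 95, "ax": 0, "ay": 0, "az": 0, "hand": 1}, {"tx": 7, "ty": -98, "tz": 115, "ax": 0, "ay": 0, "az": 0, "hand": 1}, {"tx": 7, "ty": -98, "tz": 130, "ax": 0, "ay": 0, "az": 0, "hand": 1}, {"tx": 7, "ty": -98, "tz": 140, "ax": 0, "ay": 0, "az": 0, "hand": 1}, {"tx": 7, "ty": -98, "tz": 145, "ax": 0, "ay": 0, "az": 0, "hand": 1}, {"tx": 7, "ty": -98, "tz": 145, "ax": 0, "ay": 0, "az": 0, "hand": 1}]}}

```text
time: 19.88
ee_pos: [551.6, 202.5, 17.2]
orientation: [3.14, -0.089, -0.003]
force: [-0.6, 0.2, -0.2]
finger_gap: 49.8
finger_force: 40.0
```

Request:
{"fn": "drive_tool", "kwargs": {"deltas": [{"tx": 0, "ty": 0, "tz": 1, "ax": 0, "ay": 0, "az": 0, "hand": 1}, {"tx": 0, "ty": 0, "tz": 2, "ax": 0, "ay": 0, "az": 0, "hand": 1}, {"tx": 0, "ty": 0, "tz": 3, "ax": 0, "ay": 0, "az": 0, "hand": 1}, {"tx": 0, "ty": 0, "tz": 3, "ax": 0, "ay": 0, "az": 0, "hand": 1}]}}

```text
time: 20.22
ee_pos: [552.9, 202.8, 16.0]
orientation: [-3.14, 0.089, -0.002]
force: [-0.3, -0.7, -0.6]
finger_gap: 49.7
finger_force: 40.0
```

```bash
python3 -c "
from h import *
feel(8);go(551,208,13.5,-3)"
```

```text
mean [ 0.144  0.097 -0.771  0.041  0.005  0.014] sd [0.302 0.554 0.461 0.021 0.023 0.012] gap 49.70388478783977 [552.4 202.6  15.2] 20.6167
t 20.6167 d [-1.7 -5.3  1.7] a [-0.   0.  -0.2] at [552.4 202.6  15.2] F [-0.11  0.19 -0.91] gap 49.7
```

Not touching yet; another 1.2 mm down, then release.

Request:
{"fn": "drive_tool", "kwargs": {"deltas": [{"tx": 0, "ty": 0, "tz": 0.6, "ax": 0, "ay": 0, "az": 0, "hand": 1}, {"tx": 0, "ty": 0, "tz": 1.2, "ax": 0, "ay": 0, "az": 0, "hand": 1}, {"tx": 0, "ty": 0, "tz": 1.2, "ax": 0, "ay": 0, "az": 0, "hand": 1}, {"tx": 0, "ty": 0, "tz": 1.2, "ax": 0, "ay": 0, "az": 0, "hand": 1}]}}

```text
time: 20.95
ee_pos: [552.6, 202.7, 14.3]
orientation: [-3.14, 0.089, -0.0]
force: [-0.2, -0.2, 1.6]
finger_gap: 50.0
finger_force: 40.0
```

```bash
python3 -c "
from h import *
feel(6)"
```

```text
mean [-9.370e-01 -1.860e-01  2.857e+00 -1.000e-03  1.930e-01 -3.000e-02] sd [0.751 0.586 0.843 0.037 0.021 0.027] gap 49.721999995684136 [552.6 202.7  14.2] 21.25
```

Request:
{"fn": "drive_tool", "kwargs": {"deltas": [{"tx": 0, "ty": 0, "tz": 0, "ax": 0, "ay": 0, "az": 0, "hand": 0.45}, {"tx": 0, "ty": 0, "tz": 0, "ax": 0, "ay": 0, "az": 0, "hand": 0.4}, {"tx": 0, "ty": 0, "tz": 0, "ax": 0, "ay": 0, "az": 0, "hand": 0.2}, {"tx": 0, "ty": 0, "tz": 0, "ax": 0, "ay": 0, "az": 0, "hand": 0}, {"tx": 0, "ty": 0, "tz": 0, "ax": 0, "ay": 0, "az": 0, "hand": 0}, {"tx": 0, "ty": 0, "tz": 0, "ax": 0, "ay": 0, "az": 0, "hand": 0}, {"tx": 0, "ty": 0, "tz": 0, "ax": 0, "ay": 0, "az": 0, "hand": 0}, {"tx": 0, "ty": 0, "tz": 0, "ax": 0, "ay": 0, "az": 0, "hand": 0}]}}

```text
time: 21.92
ee_pos: [552.4, 202.6, 13.9]
orientation: [3.14, -0.088, -0.0]
force: [-0.2, 0.1, -0.3]
finger_gap: 91.2
finger_force: 0.0
```

Request:
{"fn": "drive_tool", "kwargs": {"deltas": [{"tx": 0, "ty": 0, "tz": -10, "ax": 0, "ay": 0, "az": 0, "hand": 0}, {"tx": 0, "ty": 0, "tz": -35, "ax": 0, "ay": 0, "az": 0, "hand": 0}, {"tx": 0, "ty": 0, "tz": -70, "ax": 0, "ay": 0, "az": 0, "hand": 0}, {"tx": 0, "ty": 0, "tz": -100, "ax": 0, "ay": 0, "az": 0, "hand": 0}, {"tx": -20, "ty": 0, "tz": -130, "ax": 0, "ay": 0, "az": 0, "hand": 0}, {"tx": -50, "ty": 0, "tz": -160, "ax": 0, "ay": 0, "az": 0, "hand": 0}, {"tx": -80, "ty": 0, "tz": -180, "ax": 0, "ay": 0, "az": 0, "hand": 0}, {"tx": -110, "ty": 0, "tz": -190, "ax": 0, "ay": 0, "az": 0, "hand": 0}, {"tx": -130, "ty": 0, "tz": -190, "ax": 0, "ay": 0, "az": 0, "hand": 0}, {"tx": -130, "ty": 0, "tz": -190, "ax": 0, "ay": 0, "az": 0, "hand": 0}]}}

```text
time: 22.75
ee_pos: [420.6, 210.4, 206.0]
orientation: [-3.139, 0.086, -0.004]
force: [1.3, -0.2, -0.0]
finger_gap: 95.0
finger_force: 0.0
```

```bash
python3 - <<'E'
from h import *
im=read_camera("scene");im2=read_camera("top");
cv2.imwrite("pics/f.png",np.vstack([im[140:300,120:520],im2[100:310,130:530]])[:,:,::-1])
boxes("top");go(0,0,0,0)
E
```

```text
mark 0.72 [551.5 204.1   5.2]
mark 0.65 [491.2 -93.1   5.6]
cut 0.95 1474 ((488.598388671875, -92.00322723388672), (114.51154327392578, 55.47245407104492), 11.944520950317383) touch [351 201] [386 257]
cut 0.67 1583 ((549.8659057617188, 199.75180053710938), (60.53850555419922, 120.25895690917969), 86.30683898925781) touch [210 168] [243 225]
t 22.95 d [-410.7  233.4  203.9] a [ 0.  -0.  -3.2] at [423.2 209.8 204. ] F [ 0.34 -0.71 -0.63] gap 95.3
```

View pics/f.png

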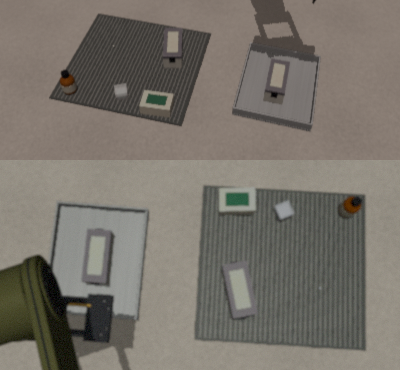

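The picture shows the empty box flat in the tray (278,75 / 97,256) and the ball box on the mat (173,43 / 238,290). The bystanders have not moved and the gripper is clear, so I'm handing in.

```bash
python3 -c "
from cell import *
print(close_job())"
```

```text
the job is handed in; nothing more can be done
None
```

The job is handed in: the empty box (0.7 N) lies flat in the tray and the box with the ball (about 2.45 N, ball felt shifting when rocked) stands on the mat; the result was not reported back.

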